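# Settle the rocking pot stand in its drip tray

### The job

On the kitchen worktop two pot stands stand in round drip trays. The one with the orange bar rocks, because two of its feet are perched on the raised rib across its tray: turn it within its tray, without lifting it out, until all four feet are down on the tray floor and it stands level and steady, then let go. Do not tip it over, and leave the blue-barred stand and the yellow lidded tub where they are.

Things in the scene. Friction and masses are not known exactly. Their poses are not given: they have to be found in the camera images.
- stand: Loose steel pot stand, 0.6 kg: ring, radius 85 mm, on four legs with 18 mm round feet under it at its own +x, +y, -x, -y. Orange bar along x across the middle, 164 long, 20 wide, 48 to 62 mm above the feet; ring open beside its middle (thin wires at x = +-50). Orange tab at +y. Origin: centre, at foot level; z up. At first the +x and -x feet are on the rib (within 9 deg), leaning 5 deg.
- tray: Fixed round white drip tray under the orange-barred stand, 224 mm across, rim 16 high, floor 4 thick, inside radius 101. A grey rib 196 long, 28 wide, its top 12 mm above the origin, crosses the centre along the tray's x. Feet clear it once the stand's x and y are over 20 deg from the rib's line, either way round; 45 is the middle. Origin: centre of underside; z up.
- stand2: The other pot stand, same shape and size but with a blue bar and tab, loose, already level with all feet on the floor of its own like tray (not listed). To be left alone. Origin and axes as for the orange one.
- tub: Loose lidded round food tub, yellow with a white lid, 106 mm across the lid, 70 mm high, between the two trays. To be left alone. Origin: centre of its underside.
Not all that is in view belongs to the job. What is shaped like the stand but green is not meant.

How it is judged:
By the outcome, as a careful person would: the job done as asked, in the order asked, and still so for the second after the job is handed in, with the robot touching nothing.
It also fails if it takes over 32 s, if anything falls off the work surface, if the arm or the gripper's body presses on something with over 40 N, if the wrist force passes 120 N, or if a joint passes its speed limit or range.

### The arm

A 6-joint arm with a two-finger parallel gripper is mounted at the origin on the work surface. World frame = base frame: x ahead of the robot, y to its left, z up, the work surface at z = 0. Lengths are in m, angles in rad, forces in N, time in s.
With the tool pointing down it reaches from about 0.2 to 0.875 m from the base axis. Payload 3.4 kg.
Tool frame: the origin (TCP) lies at the very end of the fingers, on their centre line; the grasp point (between the pads) lies 19 mm behind it; z points along the fingers, y is the line along which they close (so a half turn about z gives the same grasp; the last joint's range is limited). The gripper opens to 94 mm and grips with 3 to 60 N. Pads are 16 mm wide; open, the fingers measure 119 mm over their backs; the gripper's body (75 mm by 177 mm) begins 78 mm behind the grasp point.
Start: joints at [1.114, 0.276, 1.505, -0, 1.361, -0.121], TCP at [0.189, 0.543, 0.205] pointing down, gripper open.
Joint ranges: [-2.89, 2.89], [-0.75, 2.08], [0.22, 2.7], [-1.18, 4.32], [0.11, 2.71], [-2.7, 2.7]. Speed limits (rad/s): [2.57, 2.57, 3.14, 3.14, 3.14, 3.14].

### API

Orientations are given as a unit quaternion [w, x, y, z].
In Python, from station import arm gives the robot as it stands.
- The arm moves only by the shell command python3 -m jog 'ROWS' [OPENING]. ROWS is JSON, a list of rows, each an object with "delta_pos": the shift along the tool's x, y, z in cm, a list of three; "rot": the turn, a rotation vector about the tool's x, y, z in rad, a list of three. A call has 1 to 10 rows; each row is the pose to reach, as a shift and turn from the pose commanded when the call began, along the tool's axes at that moment; what a row does not reach only later rows make up. A row lasts 1/12 s, in which the tool goes at most 41.7 mm and 7.16 degrees, less where a joint would pass 70% of its speed; a pose out of reach is approached as far as the arm can. A call with a gripper value outside its range is refused whole. OPENING is the opening, from 0 (shut) to 1 (fully open), set as the call begins (- or left out, the last holds). The fingers move at their own pace and stop on an object; the grip force is fixed at half the most. Time passes only in rows, so rows that repeat a pose let the fingers close. It gives the time, the measured TCP pose, the force, the opening and the grip force at its end, in the units of the state.
- arm.sense(): the state, without advancing time (a new reading comes with each control period).
- arm.capture(name): name is "side" or "top" or "wrist"; returns the picture (400x640x3 uint8, red, green, blue); there is no depth.
- arm.camera_params(name): a dict with "vfov" (degrees; the focal length in pixels is half the picture's height over the tangent of half this angle, whatever the lens; pixels are square), "cx", "cy" (the principal point, pixels), "R" (3x3) and "t" (3): a world point X has camera coordinates R X + t. Camera axes: x right, y down, z forward; pixel columns grow to the right and rows downward; lengths in m; the calibration is good to about 2 mm. A picture is of the moment at which its call begins: read the wrist's pose just before it. camera_params takes no time and is no camera call; for the wrist camera it gives the pose at the moment of the call.
- arm.sign_off(): hands the job in; it is judged then, once.
The state is a dict: "time_s": time; "joint_positions": joint angles; "joint_velocities": joint speeds; "effort": joint torques, N m; "tool_pos": TCP position; "tcp_rot": TCP orientation; "force": force on the tool from outside, world axes, zero at the start; "moment": the same for the moment, N m; "gripper_width": finger opening in m; "finger_force": force on a finger pad.
Only numpy, scipy, OpenCV 4.12 (cv2) and the standard library are available. Lean on these libraries where they do the work, as an engineer would, in place of code of your own. Each camera call takes 0.05 s, during which the arm holds its last target. There are 200 camera calls.

## Working session

There is one attempt and no reset: what is moved stays moved. The work goes in short steps, Python scripts to look and compute and a shell command to move; the robot and the scene stay as the last step left them, time stands still between calls to the robot, and variables do not carry over. Pictures are saved under pics/ and viewed, at most 10 in all, crops included, and the job is handed in when it is done.

```bash
mkdir -p pics; ls
python3 - <<'E'
from station import arm
import cv2,numpy as np
for n in ("top","side"):
    cv2.imwrite(f"pics/{n}0.png",arm.capture(n)[:,:,::-1])
    p=arm.camera_params(n);print(n,p["vfov"],p["cx"],p["cy"],np.round(p["R"],3).tolist(),np.round(p["t"],3))
s=arm.sense();print(s["time_s"],s["tool_pos"],s["tcp_rot"],s["force"],s["gripper_width"])
E
```

```text
pics
top 57.701043102514774 324.64414661051507 197.22115103250718 [[0.011, -1.0, -0.028], [-0.981, -0.006, -0.195], [0.194, 0.029, -0.98]] [0.001 0.662 0.633]
side 57.556927812498465 315.7615869406605 204.05910172431626 [[-0.877, -0.481, 0.008], [-0.365, 0.654, -0.662], [0.313, -0.584, -0.749]] [0.541 0.28  0.747]
0.1 [0.18929318 0.54246005 0.20471281] [-2.10069417e-04  1.67117571e-01  9.85936670e-01 -7.45101778e-04] [-0.21795628 -0.00215072 -0.16324984] 0.09402084922924045
```

View pics/top0.png

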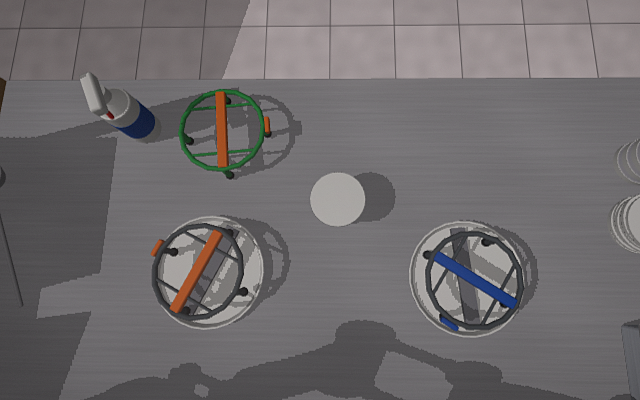

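View pics/side0.png

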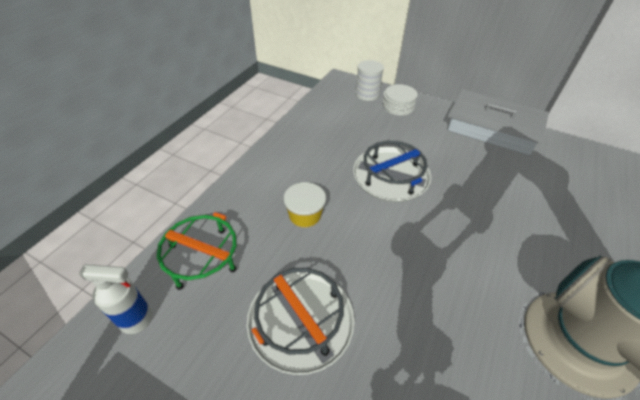

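The orange-barred stand could be taken for any of these three:
- The dark ring in a tray with an orange bar, top view (197,271). This is my choice.
- The green ring with an orange bar at (222,130), which is a decoy.
- The blue-barred stand at (473,280), which must be left alone.

The tub is at (338,198). Next I'll measure the chosen stand and check it in a crop.

```bash
cat > h.py <<'E'
import numpy as np,cv2
from station import arm
def ray(p,uv,z):
    f=200/np.tan(np.radians(p["vfov"])/2);R=np.array(p["R"]);t=np.array(p["t"])
    d=R.T@np.array([(uv[0]-p["cx"])/f,(uv[1]-p["cy"])/f,1]);c=-R.T@t
    return c+d*(z-c[2])/d[2]
def orange(im):
    h=cv2.cvtColor(im,cv2.COLOR_RGB2HSV)
    return cv2.inRange(h,(3,150,90),(20,255,255))
def bars(im,p,z):
    out=[]
    for c in cv2.findContours(orange(im),cv2.RETR_EXTERNAL,cv2.CHAIN_APPROX_NONE)[0]:
        if cv2.contourArea(c)<60: continue
        r=cv2.minAreaRect(c);b=cv2.boxPoints(r)
        i=np.argsort([np.linalg.norm(b[0]-b[1]),np.linalg.norm(b[1]-b[2])])[0]
        e=[(b[0]+b[1])/2,(b[2]+b[3])/2] if i==0 else [(b[1]+b[2])/2,(b[3]+b[0])/2]
        P=[ray(p,q,z) for q in e];d=P[1]-P[0]
        out.append((np.round(r[0]),np.round((P[0]+P[1])/2,4),round(float(np.linalg.norm(d)),4),round(float(np.degrees(np.arctan2(d[1],d[0])))%180,1)))
    return out
E
python3 - <<'E'
from h import *
im=cv2.imread("pics/top0.png")[:,:,::-1].copy();p=arm.camera_params("top")
for b in bars(im,p,.074):print(*b)
c=im[200:345,135:285]
cv2.imwrite("pics/crop1.png",cv2.resize(c,None,fx=4,fy=4,interpolation=cv2.INTER_CUBIC)[:,:,::-1])
# tray: light low-saturation pixels, hull ellipse at rim height
h=cv2.cvtColor(im,cv2.COLOR_RGB2HSV);m=cv2.inRange(h,(0,0,150),(180,60,255));
M=np.zeros_like(m);M[205:340,140:275]=m[205:340,140:275]
pts=cv2.convexHull(cv2.findNonZero(M));e=cv2.fitEllipse(pts);print(e,ray(p,e[0],.016))
print([np.linalg.norm(ray(p,(e[0][0]+s,e[0][1]),.016)-ray(p,e[0],.016)) for s in (56,)])
E
```

```text
[156. 247.] [0.5629 0.3203 0.074 ] 0.0314 153.1
[196. 271.] [0.522  0.2417 0.074 ] 0.1621 153.4
[221. 129.] [0.7991 0.2143 0.074 ] 0.1604 5.7
((209.7014923095703, 272.49267578125), (102.99507904052734, 115.97540283203125), 16.77166175842285) [0.5172908  0.23572109 0.016     ]
[np.float64(0.1122788772841609)]
```

View pics/crop1.png

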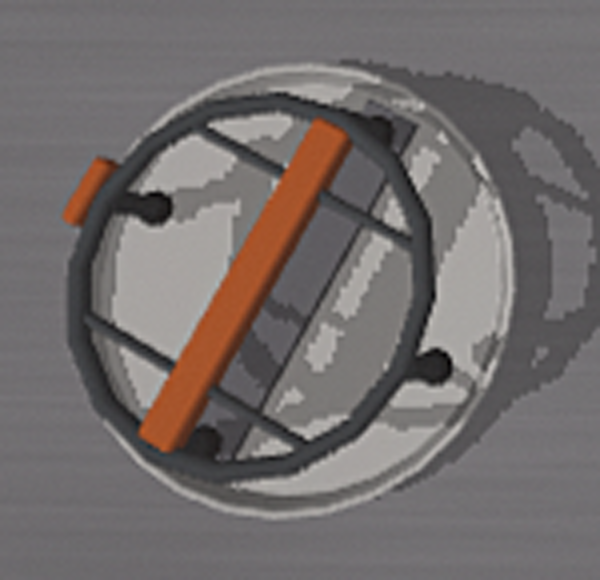

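The crop shows the dark ring in a white tray, with the orange bar from crop (160,440) to (330,125). The orange tab is at (90,190), and the grey rib runs parallel under the bar, displaced by its height. The measured bar length is 162 mm and the tray radius 112 mm, which match the description. The bar is offset about 7 mm toward the tab, as expected from the lean. I'm moving above it now.

```bash
python3 -m jog '[{"delta_pos":[-41.3,-17.5,5.5],"rot":[0,0,0.13]},{"delta_pos":[-41.3,-17.5,5.5],"rot":[0,0,0.13]},{"delta_pos":[-41.3,-17.5,5.5],"rot":[0,0,0.13]},{"delta_pos":[-41.3,-17.5,5.5],"rot":[0,0,0.13]},{"delta_pos":[-41.3,-17.5,5.5],"rot":[0,0,0.13]},{"delta_pos":[-41.3,-17.5,5.5],"rot":[0,0,0.13]},{"delta_pos":[-41.3,-17.5,5.5],"rot":[0,0,0.13]},{"delta_pos":[-41.3,-17.5,5.5],"rot":[0,0,0.13]},{"delta_pos":[-41.3,-17.5,5.5],"rot":[0,0,0.13]},{"delta_pos":[-41.3,-17.5,5.5],"rot":[0,0,0.13]}]' 0.7
python3 - <<'E'
from h import *
print(arm.sense()["tool_pos"])
E
```

```text
time_s: 0.93
tool_pos: [0.4968, 0.2633, 0.1543]
tcp_rot: [-0.0, 0.231, 0.973, -0.0]
force: [0.5, 1.2, 0.4]
gripper_width: 0.0657
finger_force: 0.0
[0.49678671 0.2633417  0.15425429]
```

```bash
python3 -m jog '[{"delta_pos":[0,0,0],"rot":[0,0,0]},{"delta_pos":[0,0,0],"rot":[0,0,0]},{"delta_pos":[0,0,0],"rot":[0,0,0]}]'
python3 - <<'E'
from h import *
im=arm.capture("wrist");p=arm.camera_params("wrist");s=arm.sense()
cv2.imwrite("pics/w1.png",im[:,:,::-1])
for b in bars(im,p,.074):print(*b)
print(s["tool_pos"],s["tcp_rot"])
E
```

```text
time_s: 1.18
tool_pos: [0.4952, 0.2651, 0.1543]
tcp_rot: [-0.001, 0.231, 0.973, -0.0]
force: [-0.5, -0.3, 0.1]
gripper_width: 0.0657
finger_force: 0.0
[171. 332.] [0.5416 0.0871 0.074 ] 0.0676 147.7
[414. 240.] [0.5572 0.3263 0.074 ] 0.0341 155.6
[310. 232.] [0.5148 0.2468 0.074 ] 0.1465 152.9
[0.49480643 0.26565716 0.15454623] [-6.83728714e-04  2.30587561e-01  9.73051339e-01  1.70612514e-05]
```

View pics/w1.png

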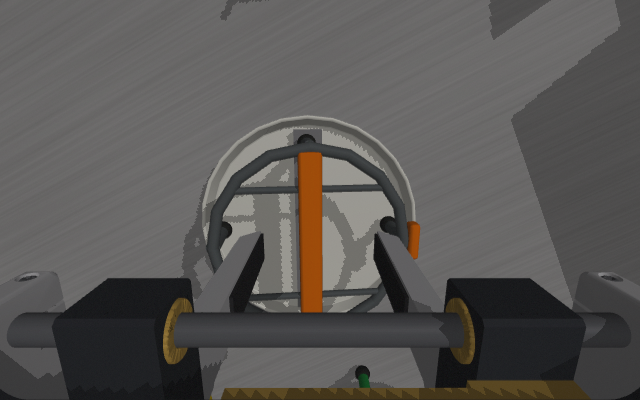

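The wrist view shows the bar upright at column 311, the tab to its right at (414,240), and the fingers straddling the bar with no obstruction. Its line agrees with the top view to 1.4 mm. I'm centring and descending.

```bash
python3 -m jog '[{"delta_pos":[-3.5,-0.9,0],"rot":[0,0,0]},{"delta_pos":[-3.5,-0.9,1],"rot":[0,0,0]},{"delta_pos":[-3.5,-0.9,4],"rot":[0,0,0]},{"delta_pos":[-3.5,-0.9,7],"rot":[0,0,0]},{"delta_pos":[-3.5,-0.9,9],"rot":[0,0,0]},{"delta_pos":[-3.5,-0.9,10.6],"rot":[0,0,0]},{"delta_pos":[-3.5,-0.9,10.6],"rot":[0,0,0]},{"delta_pos":[-3.5,-0.9,10.6],"rot":[0,0,0]}]'
python3 - <<'E'
from h import *
im=arm.capture("wrist")
cv2.imwrite("pics/w2.png",im[:,:,::-1])
print(arm.sense()["tool_pos"])
E
```

```text
time_s: 1.9
tool_pos: [0.5215, 0.2424, 0.0483]
tcp_rot: [-0.001, 0.23, 0.973, -0.0]
force: [0.6, -0.4, -0.4]
gripper_width: 0.0657
finger_force: 0.0
[0.52271474 0.24254111 0.04940156]
```

View pics/w2.png

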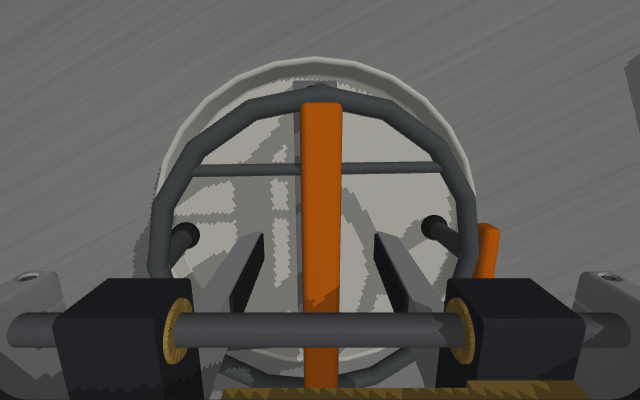

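The bar at column 320 is centred between the fingers (262 and 375), clear of the wires. Closing now.

```bash
python3 -m jog '[{"delta_pos":[0,0,0],"rot":[0,0,0]},{"delta_pos":[0,0,0],"rot":[0,0,0]},{"delta_pos":[0,0,0],"rot":[0,0,0]},{"delta_pos":[0,0,0],"rot":[0,0,0]},{"delta_pos":[0,0,0],"rot":[0,0,0]},{"delta_pos":[0,0,0],"rot":[0,0,0]},{"delta_pos":[0,0,0],"rot":[0,0,0]},{"delta_pos":[0,0,0],"rot":[0,0,0]}]' 0.1
```

```text
time_s: 2.62
tool_pos: [0.5232, 0.2413, 0.0489]
tcp_rot: [0.0, 0.231, 0.973, 0.0]
force: [0.3, 0.0, 0.9]
gripper_width: 0.02
finger_force: 30.0
```

The bar is gripped flush at 20 mm with no side load. Next: lift 3 mm, centre over the tray, and turn 45° (0.785 rad) in steps.

```bash
python3 -m jog '[{"delta_pos":[0,-0.2,-0.3],"rot":[0,0,0]},{"delta_pos":[0.1,-0.7,-0.3],"rot":[0,0,0]},{"delta_pos":[0.1,-0.7,-0.3],"rot":[0,0,0.1]},{"delta_pos":[0.1,-0.7,-0.3],"rot":[0,0,0.2]},{"delta_pos":[0.1,-0.7,-0.3],"rot":[0,0,0.3]},{"delta_pos":[0.1,-0.7,-0.3],"rot":[0,0,0.4]},{"delta_pos":[0.1,-0.7,-0.3],"rot":[0,0,0.5]},{"delta_pos":[0.1,-0.7,-0.3],"rot":[0,0,0.6]},{"delta_pos":[0.1,-0.7,-0.3],"rot":[0,0,0.7]},{"delta_pos":[0.1,-0.7,-0.3],"rot":[0,0,0.785]}]'
python3 - <<'E'
from h import *
cv2.imwrite("pics/w3.png",arm.capture("wrist")[:,:,::-1]);s=arm.sense()
print(s["tool_pos"],s["tcp_rot"],s["force"],s["moment"])
E
```

```text
time_s: 3.45
tool_pos: [0.5177, 0.2348, 0.0509]
tcp_rot: [-0.001, 0.587, 0.809, -0.001]
force: [-0.5, 0.5, -4.9]
gripper_width: 0.02
finger_force: 30.0
[0.51780899 0.23482014 0.05090305] [-7.21575651e-04  5.88315107e-01  8.08630803e-01 -1.01860274e-03] [ 0.23934787  0.07504431 -4.43657339] [-0.08697727  0.05100379 -0.01700605]
```

View pics/w3.png

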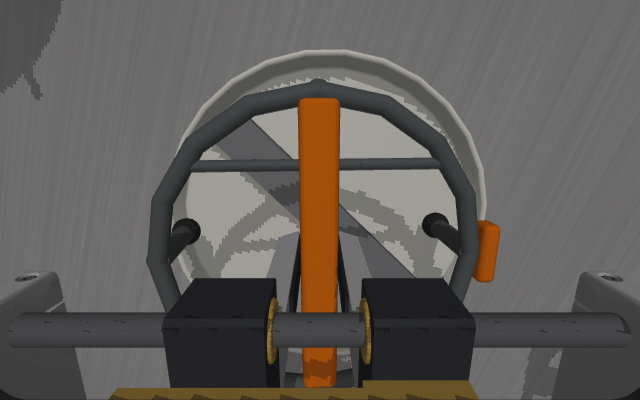

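The picture shows the rib running diagonally, about 45° to the bar, with both side feet (188,230) and (433,224) over open floor. The measured load is 4.4–4.9 N, close to the stand's full weight. I'm lowering gently.

```bash
python3 -m jog '[{"delta_pos":[0,0,0.3],"rot":[0,0,0]},{"delta_pos":[0,0,0.6],"rot":[0,0,0]},{"delta_pos":[0,0,0.8],"rot":[0,0,0]},{"delta_pos":[0,0,0.9],"rot":[0,0,0]},{"delta_pos":[0,0,0.9],"rot":[0,0,0]},{"delta_pos":[0,0,0.9],"rot":[0,0,0]}]'
```

```text
time_s: 4.0
tool_pos: [0.5195, 0.2357, 0.0427]
tcp_rot: [0.0, 0.585, 0.811, 0.0]
force: [-0.4, -0.2, -4.4]
gripper_width: 0.0198
finger_force: 30.0
```

```bash
python3 -m jog '[{"delta_pos":[0,0,0.1],"rot":[0,0,0]},{"delta_pos":[0,0,0.15],"rot":[0,0,0]},{"delta_pos":[0,0,0.15],"rot":[0,0,0]},{"delta_pos":[0,0,0.15],"rot":[0,0,0]}]'
```

```text
time_s: 4.33
tool_pos: [0.5198, 0.2358, 0.0417]
tcp_rot: [0.0, 0.585, 0.811, 0.001]
force: [-1.3, -0.2, -0.8]
gripper_width: 0.0199
finger_force: 30.0
```

The load has gone to the floor. Lowering another 0.5 mm, then opening and retracting.

```bash
python3 -m jog '[{"delta_pos":[0,0,0.05],"rot":[0,0,0]},{"delta_pos":[0,0,0.05],"rot":[0,0,0]}]'
python3 -m jog '[{"delta_pos":[0,0,0],"rot":[0,0,0]},{"delta_pos":[0,0,0],"rot":[0,0,0]},{"delta_pos":[0,0,0],"rot":[0,0,0]},{"delta_pos":[0,0,0],"rot":[0,0,0]},{"delta_pos":[0,0,0],"rot":[0,0,0]},{"delta_pos":[0,0,0],"rot":[0,0,0]}]' 0.6
```

```text
time_s: 4.5
tool_pos: [0.5195, 0.2357, 0.0411]
tcp_rot: [0.0, 0.585, 0.811, 0.0]
force: [-1.5, -1.1, 1.2]
gripper_width: 0.0199
finger_force: 30.0
time_s: 5.0
tool_pos: [0.5192, 0.2356, 0.0408]
tcp_rot: [0.0, 0.585, 0.811, 0.0]
force: [0.7, -0.5, -0.3]
gripper_width: 0.0548
finger_force: 0.0
```

```bash
python3 -m jog '[{"delta_pos":[0,0,-1],"rot":[0,0,0]},{"delta_pos":[0,0,-3],"rot":[0,0,0]},{"delta_pos":[0,0,-6],"rot":[0,0,0]},{"delta_pos":[0,0,-10],"rot":[0,0,0]},{"delta_pos":[0,0,-14],"rot":[0,0,0]},{"delta_pos":[10,0,-18],"rot":[0,0,0]},{"delta_pos":[15,0,-18],"rot":[0,0,0]},{"delta_pos":[15,0,-18],"rot":[0,0,0]},{"delta_pos":[15,0,-18],"rot":[0,0,0]},{"delta_pos":[15,0,-18],"rot":[0,0,0]}]'
python3 - <<'E'
from h import *
p=arm.camera_params("top");a=arm.capture("top");b=arm.capture("side")
for q in bars(a,p,.066):print(*q)
c=a[200:345,120:320];d=b[230:390,220:380]
o=np.hstack([cv2.resize(c,(414,300)),cv2.resize(d,(300,300))])
cv2.imwrite("pics/end.png",o[:,:,::-1])
E
```

```text
time_s: 5.83
tool_pos: [0.4705, 0.3837, 0.2233]
tcp_rot: [-0.001, 0.583, 0.812, 0.003]
force: [0.5, 0.0, -0.4]
gripper_width: 0.0565
finger_force: 0.0
[200. 273.] [0.5177 0.2359 0.066 ] 0.1621 108.2
[221. 129.] [0.8023 0.2173 0.066 ] 0.1623 6.1
```

View pics/end.png

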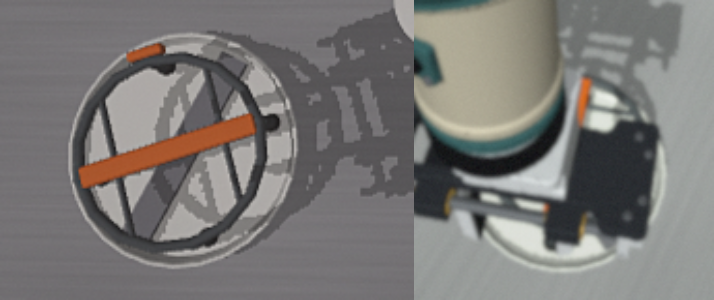

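The left panel shows the stand centred in its tray, with the bar at 108.2° (turned 45°) and centred on the tray to within 1 mm. All four feet are clear of the rib, and the bar length reads 162 mm at level height. The gripper is well above everything, touching nothing.

```bash
python3 -m jog '[{"delta_pos":[0,0,0],"rot":[0,0,0]},{"delta_pos":[0,0,0],"rot":[0,0,0]},{"delta_pos":[0,0,0],"rot":[0,0,0]},{"delta_pos":[0,0,0],"rot":[0,0,0]}]'; python3 -c "
from station import arm
print(arm.sign_off())"
```

```text
time_s: 6.27
tool_pos: [0.4722, 0.3768, 0.2206]
tcp_rot: [-0.0, 0.586, 0.81, -0.0]
force: [-0.2, -0.6, 0.4]
gripper_width: 0.0566
finger_force: 0.0
the job is handed in; nothing more can be done
None
```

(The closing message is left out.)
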